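# Close a comic-strip panel in its hinged frame and turn the frame picture side up

### The job

Frame the long narrow strip panel: lay it, drawing side down as it lies now, into the open frame, and swing the hinged back fully shut over it. Then turn the whole closed frame over, without letting it topple or drop, so that it lies flat on the desk with the window and the drawing facing up. Leave the square panel, the ink jar and the roll of tape where they are.

Things in the scene. Friction and masses are not known exactly. Their poses are not given: they have to be found in the camera images.
- frame: dark wooden box frame, 150 mm long (its x), 64 wide (y), 29 thick when shut, about 0.48 kg, lying on its face. Origin: centre of the face (window side), on the desk at the start; z points out of its back: up at the start, down when turned over. Its back leaf is hinged across the short end at +x. Shut, it is a plain block, can be gripped across its width and stands steadily on either short end
- recess (a point): centre of the recess floor (the clear window) in the frame's 14 mm thick front leaf, 6 mm from the face; axes as the frame. The recess is 126 x 50 mm and 8 mm deep, open at the back, its mouth bevelled (3 mm, 45 degrees), with walls 12 mm wide at the ends and 7 mm at the sides
- back (a joint): hinge of the back leaf, rad: 0 = shut, starts at 1.9 to 2.15 (leaf standing up, leaning out beyond the frame's +x end). Hinge line: parallel to the frame's y at frame x = +75 mm, z = 14 mm. Leaf: shallow tray 150 x 64 x 15 mm, 0.1 kg, with an 11 mm deep hollow towards the front leaf. The hinge is stiff (0.2 N m, 1.4 N at the leaf's free end): the leaf stays at any angle it is left
- back_end (a point): middle of the leaf's free end, on its outer (back) surface, 150 mm from the hinge line: at frame x = -75 mm, z = 29 mm when shut
- panel: the strip panel: plywood block 118 mm long (its x), 42 wide (y), 18 thick, about 70 g, lying on the desk, an inked strip of three pictures on its underside. Origin: centre of the underside; z up at the start. In the recess it has 4 mm of play on each side, either end first; it stands 10 mm proud of the front leaf until the hollow back leaf closes over it
- square_panel: bystander: square plywood panel 90 x 90 x 18 mm, lying flat; origin: centre of underside
- ink: bystander: glass ink jar with a black cap, 52 mm across, 68 mm tall; origin: centre of its base
- tape: bystander: roll of tape lying flat, 92 mm across, 24 mm high; origin: centre of its underside
Not all that is in view belongs to the job. What is shaped like the panel but blue is not meant.

How it is judged:
On the way, in this order (a step that is already met when the one before it is completed fails the run):
1. the strip panel lies flat in the recess of the open frame, drawing down (x of panel in the frame of frame between -0.006 and 0.006 m and y of panel in the frame of frame between -0.006 and 0.006 m and z of panel in the frame of frame between 0.002 and 0.009 m and angle between frame's own z axis and vertical below 0.3 rad), for 0.2 s.
2. the back leaf is shut over the panel (within 0.05 rad) while the frame still lies on its face (value of joint back below 0.05 rad and angle between frame's own z axis and vertical below 0.3 rad), for 0.2 s.
At the end, for the whole second after the job is handed in: The frame lies flat on the desk, window up (within about 5 degrees, its face 25 to 34 mm above the desk), back shut within 0.05 rad, the strip panel inside it (within 6 mm of the middle of the recess) with its drawing up against the window side, all at rest and released (angle between frame's own z axis and vertical above 3.06 rad and value of joint back below 0.05 rad and height (world z) of frame between 0.025 and 0.034 m and x of panel in the frame of frame between -0.006 and 0.006 m and y of panel in the frame of frame between -0.006 and 0.006 m and z of panel in the frame of frame between 0.002 and 0.012 m and angle between panel's own z axis and vertical above 3 rad and linear speed of frame below 0.02 m/s and angular speed of frame below 0.2 rad/s); the robot touches nothing.
It fails at once if the frame topples or drops (turns faster than 10 rad/s or moves faster than 0.9 m/s) (angular speed of frame above 10 rad/s or linear speed of frame above 0.9 m/s).
It fails at once if a bystander (square panel, ink jar, tape) is moved by more than 25 mm (distance of any of square_panel, ink, tape from where it was at the start of the episode above 0.025 m).
It also fails if it takes over 72 s, if anything falls off the work surface, if the arm or the gripper's body presses on something with over 40 N, if the wrist force passes 120 N, or if a joint passes its speed limit or range.

### The arm

A 6-joint arm with a two-finger parallel gripper is mounted at the origin on the work surface. World frame = base frame: x ahead of the robot, y to its left, z up, the work surface at z = 0. Lengths are in m, angles in rad, forces in N, time in s.
With the tool pointing down it reaches from about 0.3 to 0.775 m from the base axis. Payload 14.6 kg.
Tool frame: the origin (TCP) lies on the centre line of the jaws, within the pads' length; the fingertips stand 25 mm ahead of it and the grasp point (between the pads) lies 6 mm ahead of it (ctrl.tip_reach is the distance from the TCP to the fingertips, in m); z points along the fingers, y is the line along which they close (so a half turn about z gives the same grasp; the last joint's range is limited). The gripper opens to 94 mm and grips with 3 to 60 N. Pads are 16 mm wide; open, the fingers measure 119 mm over their backs; the gripper's body (75 mm by 177 mm) begins 78 mm behind the grasp point.
Start: joints at [1.1, 0.3, 1.521, -0, 1.321, -0.067], TCP at [0.216, 0.506, 0.23] pointing down, gripper open.
Joint ranges: [-3.03, 3.03], [-0.79, 2.21], [0.23, 2.52], [-1.04, 4.18], [0, 3.07], [-2.55, 2.55]. Speed limits (rad/s): [2.22, 2.22, 2.57, 3.14, 3.14, 3.14].

### API

Orientations are given as [roll, pitch, yaw] about the fixed x, y, z axes, in that order (R = Rz(yaw) Ry(pitch) Rx(roll)).
In Python, from station import ctrl gives the robot as it stands. The module is installed in compiled form; this text tells all that it offers.
- The arm moves only by the tool apply_moves, never from a script. Its argument "deltas" is a list of rows, each a list of 7 numbers: the closure in counts, from 0 (fully open) to 255 (shut), then the shift along the world's x, y, z in cm, then the turn, a rotation vector about the world's x, y, z in rad. In form: [[jaw, tx, ty, tz, ax, ay, az], ...]. A call has 1 to 10 rows; each row shifts and turns the commanded pose from where the row before left it; what a row does not reach is not made up. A row lasts 1/10 s, in which the tool goes at most 50 mm and 8.59 degrees, less where a joint would pass 70% of its speed; a pose out of reach is approached as far as the arm can. A call with a gripper value outside its range is refused whole. The fingers move at their own pace and stop on an object; "grip_force" is the grip in N (left out, the last holds). Time passes only in rows, so rows that do not move let the fingers close. It gives the time, the measured TCP pose, the force, the opening and the grip force at its end, in the units of the state.
- ctrl.get_obs(): the state, without advancing time (a new reading comes with each control period).
- ctrl.camera(name): name is "scene" or "side" or "wrist"; returns a dict with "img" (384x512x3 uint8, red, green, blue), "K" (3x3 intrinsics, pixels), "pose" (4x4, takes a point from camera to world coordinates); the wrist camera has in their place "hand_eye" (4x4, takes a point from camera to tool coordinates, whose origin is the TCP and whose axes are the flange's). Camera axes: x right, y up, looking along -z (the intrinsics and any distortion apply to the point x, -y, -z); pixel columns grow to the right and rows downward; lengths in m; the calibration is good to about 2 mm. A picture is of the moment at which its call begins: read the wrist's pose just before it. There is no depth.
- ctrl.hand_in(): hands the job in; it is judged then, once.
The state is a dict: "time_s": time; "qpos": joint angles; "joint_vel": joint speeds; "tau": joint torques, N m; "ee_pos": TCP position; "eef_rot": TCP orientation; "force": force on the tool from outside, world axes, zero at the start; "moment": the same for the moment, N m; "grip_width": finger opening in m; "grip_force": force on a finger pad.
Only numpy, scipy, OpenCV 4.12 (cv2) and the standard library are available. Lean on these libraries where they do the work, as an engineer would, in place of code of your own. Each camera call takes 0.05 s, during which the arm holds its last target. There are 200 camera calls.

## Working session

There is one attempt and no reset: what is moved stays moved. The work goes in short steps, Python scripts to look and compute and a tool call to move; the robot and the scene stay as the last step left them, time stands still between calls to the robot, and variables do not carry over. Pictures are saved under pics/ and viewed, at most 10 in all, crops included, and the job is handed in when it is done.

Besides the shell and the picture viewer there is one more tool, called after "Emit:" as name(argument=value, ...), one argument or row to a line, values as JSON. apply_moves: Moves the arm, as the interface text tells. Its arguments: {"type":"object","properties":{"deltas":{"type":"array"},"grip_force":{"type":"number"}},"required":["deltas"]}

```bash
mkdir -p pics; ls; python3 - <<'E'
from station import ctrl
import cv2,numpy as np
ims=[]
for n in ["scene","side"]:
    c=ctrl.camera(n); np.savez(n+'.npz',**c); ims.append(c['img']); print(n,c.keys(),c['K'].round(1).tolist(),c['pose'].round(3).tolist())
    cv2.imwrite(f'pics/{n}0.png',c['img'][:,:,::-1])
o=ctrl.get_obs();print(o); print(ctrl.camera("wrist")["hand_eye"].round(4).tolist())
E
```

```text
pics
scene dict_keys(['img', 'K', 'pose']) [[411.8, 0.0, 255.1], [0.0, 411.8, 194.4], [0.0, 0.0, 1.0]] [[0.464, -0.624, 0.628, 1.191], [0.886, 0.321, -0.335, -0.277], [0.008, 0.712, 0.702, 0.83], [0.0, 0.0, 0.0, 1.0]]
side dict_keys(['img', 'K', 'pose']) [[407.1, 0.0, 261.1], [0.0, 407.1, 194.9], [0.0, 0.0, 1.0]] [[0.726, 0.362, -0.585, -0.256], [-0.688, 0.397, -0.607, -0.696], [0.012, 0.843, 0.538, 0.775], [0.0, 0.0, 0.0, 1.0]]
{'time_s': 0.1, 'qpos': array([ 1.10042941e+00,  3.00363124e-01,  1.52152887e+00,  3.50347142e-06,
        1.32068252e+00, -6.66146357e-02]), 'joint_vel': array([-0.00028306, -0.00283128, -0.00250476, -0.00037338,  0.00104603,
        0.0009538 ]), 'tau': array([ 4.15608783e-04, -5.32637930e+01, -3.53290558e+01,  7.09220278e-02,
        2.35044770e-02, -1.78580291e-05]), 'ee_pos': array([0.21599328, 0.50558455, 0.22996763]), 'eef_rot': array([-3.14061319e+00, -6.87442090e-05,  2.73783947e+00]), 'force': array([ 0.0954992 , -0.13253188, -0.5507188 ]), 'moment': array([-0.02301579,  0.05991626, -0.03645577]), 'grip_force': 0.0, 'grip_width': 0.09392280520332767}
[[0.0001, 0.9659, 0.2589, 0.0746], [1.0, -0.0001, 0.0001, -0.0007], [0.0001, 0.2589, -0.9659, -0.1537], [0.0, 0.0, 0.0, 1.0]]
```

View pics/scene0.png

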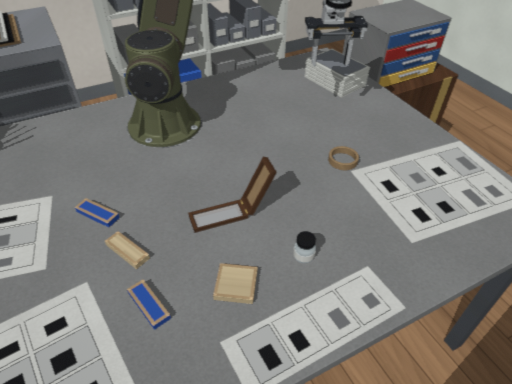

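View pics/side0.png

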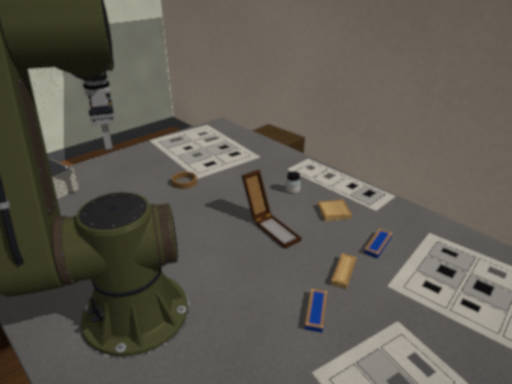

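Scene view: strip panel at about (127,249), frame at (219,215) with its leaf rising to (268,165), square panel (236,283), ink (306,247), tape (343,158); the blue-topped pieces are decoys. The side view shows the panel at (344,270) and the frame at (280,230). Next I get rough world positions.

```bash
cat > h.py <<'E'
import numpy as np,cv2
from scipy.spatial.transform import Rotation as R
from station import ctrl
def ray(K,P,uv):
    uv=np.atleast_2d(uv).astype(float)
    d=np.c_[(uv[:,0]-K[0,2])/K[0,0],-(uv[:,1]-K[1,2])/K[1,1],-np.ones(len(uv))]@P[:3,:3].T
    return P[:3,3],d
def plane(K,P,uv,z):
    o,d=ray(K,P,uv); return o+d*((z-o[2])/d[:,2])[:,None]
def proj(K,P,X):
    c=(np.atleast_2d(X)-P[:3,3])@P[:3,:3]
    return np.c_[K[0,2]-K[0,0]*c[:,0]/c[:,2],K[1,2]+K[1,1]*c[:,1]/c[:,2]]
def T():
    o=ctrl.get_obs(); M=np.eye(4); M[:3,:3]=R.from_euler('xyz',o['eef_rot']).as_matrix(); M[:3,3]=o['ee_pos']; return M
def wrist(name):
    M=T(); c=ctrl.camera('wrist'); P=M@c['hand_eye']
    cv2.imwrite('pics/'+name+'.png',c['img'][:,:,::-1]); np.savez(name+'.npz',img=c['img'],K=c['K'],pose=P)
    return c['img'],c['K'],P
E
python3 - <<'E'
from h import *
s=np.load('scene.npz');d=np.load('side.npz')
K,P=s['K'],s['pose']
for n,uv,z in [('panel',(127,249),.018),('frameface quad',[(189,213),(240,201),(249,223),(196,230)],.014),('leaf ends',[(263,159),(274,171)],.14),('sq',(236,281),.018),('ink',(305,256),.0),('tape',(343,158),.012),('dec1',(97,212),.01),('dec2',(149,303),.01)]:
    print(n,plane(K,P,uv,z).round(3).tolist())
K,P=d['K'],d['pose']
for n,uv,z in [('panel',(344,269),.018),('frame',(280,231),.014)]: print(n,plane(K,P,uv,z).round(3).tolist())
E
```

```text
panel [[0.489, -0.259, 0.018]]
frameface quad [[0.442, -0.079, 0.014], [0.464, 0.064, 0.014], [0.548, 0.049, 0.014], [0.507, -0.084, 0.014]]
leaf ends [[0.466, 0.133, 0.14], [0.52, 0.135, 0.14]]
sq [[0.696, -0.061, 0.018]]
ink [[0.699, 0.129, 0.0]]
tape [[0.44, 0.433, 0.012]]
dec1 [[0.321, -0.297, 0.01]]
dec2 [[0.654, -0.256, 0.01]]
panel [[0.477, -0.262, 0.018]]
frame [[0.474, -0.025, 0.014]]
```

Emit:
apply_moves(
  deltas=[
    [0,1.4,-3.2,0.7,0,0,-0.065],
    [0,1.4,-3.2,0.7,0,0,-0.065],
    [0,1.4,-3.2,0.7,0,0,-0.065],
    [0,1.4,-3.2,0.7,0,0,-0.065],
    [0,1.4,-3.2,0.7,0,0,-0.065],
    [0,1.4,-3.2,0.7,0,0,-0.065],
    [0,1.4,-3.2,0.7,0,0,-0.065],
    [0,1.4,-3.2,0.7,0,0,-0.065],
    [0,1.4,-3.2,0.7,0,0,-0.065],
  ],
)

```text
time_s: 1.05
ee_pos: [0.3423, 0.2164, 0.2937]
eef_rot: [3.142, -0.0, 2.15]
force: [0.6, 0.1, 0.4]
grip_width: 0.0939
grip_force: 0.0
```

Emit:
apply_moves(
  deltas=[
    [0,1.5,-3.2,0,0,0,-0.065],
    [0,1.5,-3.2,0,0,0,-0.065],
    [0,1.5,-3.2,0,0,0,-0.065],
    [0,1.5,-3.2,0,0,0,-0.065],
    [0,1.5,-3.2,0,0,0,-0.065],
    [0,1.5,-3.2,0,0,0,-0.065],
    [0,1.5,-3.2,0,0,0,-0.065],
    [0,1.5,-3.2,0,0,0,-0.065],
    [0,1.4,-2,0,0,0,-0.06],
    [0,0,0,0,0,0,0],
  ],
)

```text
time_s: 2.05
ee_pos: [0.4768, -0.0603, 0.2928]
eef_rot: [-3.141, 0.0, 1.568]
force: [-0.2, 0.2, 0.5]
grip_width: 0.0942
grip_force: 0.0
```

```bash
python3 - <<'E'
from h import *
im,K,P=wrist('w1'); print(K.round(1).tolist(),P.round(3).tolist())
E
```

```text
[[274.7, 0.0, 252.5], [0.0, 274.7, 193.9], [0.0, 0.0, 1.0]] [[1.0, 0.002, 0.001, 0.477], [-0.002, 0.966, 0.259, 0.014], [-0.001, -0.259, 0.966, 0.446], [0.0, 0.0, 0.0, 1.0]]
```

View pics/w1.png

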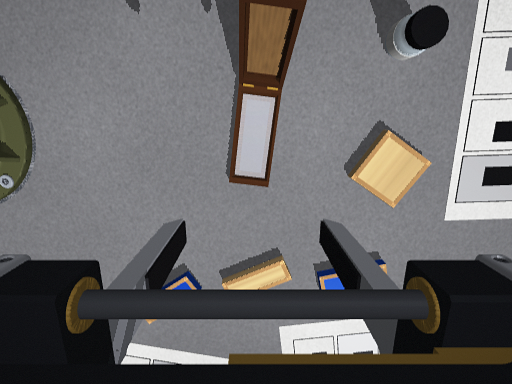

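The window of the recess spans (245,92)–(275,97)–(266,181)–(236,178); the strip panel is at (257,272), partly behind the gripper. I measure the frame here, then move over for the panel.

```bash
cat >> h.py <<'E'
def comp(mask,uv):
    n,l=cv2.connectedComponents(mask.astype(np.uint8)); m=l==l[uv[1],uv[0]]; assert mask[uv[1],uv[0]]; return m
def rect(m,K,P,z):
    m=m.astype(np.uint8); c=max(cv2.findContours(m,cv2.RETR_EXTERNAL,cv2.CHAIN_APPROX_NONE)[0],key=cv2.contourArea)
    X=plane(K,P,c[:,0,:],z)[:,:2]*1000
    (cx,cy),(w,h),a=cv2.minAreaRect(X.astype(np.float32))
    if w<h: w,h,a=h,w,a+90
    a=(a+90)%180-90
    return np.r_[cx,cy,w,h,a]
E
python3 - <<'E'
from h import *
s=np.load('w1.npz');im,K,P=s['img'],s['K'],s['pose']
hsv=cv2.cvtColor(im,cv2.COLOR_RGB2HSV)
print(hsv[140,255],hsv[150,160],hsv[272,257],hsv[184,250])
m=comp((hsv[...,1]<50)&(hsv[...,2]>150),(255,140))
print('window',rect(m,K,P,.006).round(1))
print(plane(K,P,[(229,183),(268,186),(281,92),(239,84)],.014).round(4))
m=comp((hsv[...,1]>60)&(hsv[...,0]>8)&(hsv[...,0]<25)&(hsv[...,2]>150),(390,168)); print('sq',rect(m,K,P,.018).round(1))
E
```

```text
[117  14 196] [114  10 129] [ 17 127 200] [ 11 134  80]
window [478.8 -11.3 124.5  48.6  82.8]
[[ 0.4387 -0.0837  0.014 ]
 [ 0.5017 -0.0888  0.014 ]
 [ 0.5192  0.0543  0.014 ]
 [ 0.4571  0.0656  0.014 ]]
sq [694.5 -62.6  90.2  89.9  55.9]
```

Emit:
apply_moves(
  deltas=[
    [0,0.1,-4,0,0,0,0],
    [0,0.1,-4,0,0,0,0],
    [0,0,-4,0,0,0,0],
    [0,0,-4,0,0,0,0],
    [0,0,-4,0,0,0,0],
    [0,0,-4,0,0,0,0],
    [0,0,-3,0,0,0,0],
    [0,0,0,0,0,0,0],
  ],
)

```text
time_s: 2.9
ee_pos: [0.4776, -0.33, 0.2928]
eef_rot: [-3.141, -0.0, 1.572]
force: [0.9, 0.7, -0.4]
grip_width: 0.0941
grip_force: 0.0
```

```bash
python3 - <<'E'
from h import *
im,K,P=wrist('w2'); print(P.round(3).tolist())
E
```

```text
[[1.0, -0.001, 0.0, 0.478], [0.001, 0.966, 0.258, -0.256], [-0.001, -0.258, 0.966, 0.446], [0.0, 0.0, 0.0, 1.0]]
```

View pics/w2.png

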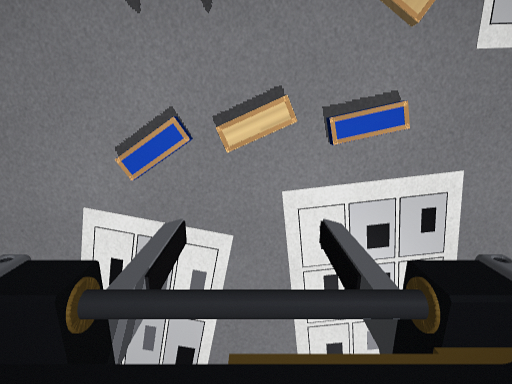

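Panel fully visible at (257,123), between two blue decoys.

```bash
python3 - <<'E'
from h import *
s=np.load('w2.npz');im,K,P=s['img'],s['K'],s['pose']
hsv=cv2.cvtColor(im,cv2.COLOR_RGB2HSV)
m=comp((hsv[...,1]>60)&(hsv[...,0]>8)&(hsv[...,0]<25)&(hsv[...,2]>120),(257,123))
print(m.sum(),'top',rect(m,K,P,.018).round(1),'mid',rect(m,K,P,.009).round(1))
print(ctrl.get_obs()['qpos'].round(2))
for w in 'scene','side':
    s=np.load(w+'.npz');im,K,P=s['img'],s['K'],s['pose'];hsv=cv2.cvtColor(im,cv2.COLOR_RGB2HSV)
    u=proj(K,P,[[.4788,-.0113,.006]])[0].round().astype(int)
    m=comp((hsv[...,1]<60)&(hsv[...,2]>120),u); print(w,rect(m,K,P,.006).round(1))
    u=proj(K,P,[[.478,-.263,.018]])[0].round().astype(int)
    m=comp((hsv[...,1]>50)&(hsv[...,0]>8)&(hsv[...,0]<25)&(hsv[...,2]>100),u); print(w,rect(m,K,P,.018).round(1))
E
```

```text
2240 top [ 482.7 -261.3  117.6   42.3   23.8] mid [ 482.8 -261.4  120.1   43.2   23.8]
[-0.67  0.33  1.34  0.    1.48 -0.67]
scene [476.5  -9.8 124.8  44.8  83.1]
scene [ 487.8 -260.1  128.6   48.6   23.7]
side [478.7  -8.5 111.1  37.   82.9]
side [ 479.4 -262.1  131.1   47.4   25.1]
```

Emit:
apply_moves(
  deltas=[
    [0,0.05,0.69,-1.6,0,0,-0.1157],
    [0,0.05,0.69,-1.6,0,0,-0.1157],
    [0,0.05,0.69,-1.6,0,0,-0.1157],
    [0,0.05,0.69,-1.6,0,0,-0.1157],
    [0,0.05,0.69,-1.6,0,0,-0.1157],
    [0,0.05,0.69,-1.6,0,0,-0.1157],
    [0,0.05,0.69,-1.6,0,0,-0.1157],
    [0,0.05,0.69,-1.6,0,0,-0.1157],
    [0,0.05,0.69,-1.6,0,0,-0.1157],
    [0,0.05,0.66,-1.6,0,0,-0.1157],
  ],
)

```text
time_s: 3.95
ee_pos: [0.4833, -0.2574, 0.1333]
eef_rot: [3.141, -0.0, 0.413]
force: [0.5, 0.1, 0.0]
grip_width: 0.0937
grip_force: 0.0
```

Emit:
apply_moves(
  deltas=[
    [0,0,0,-3,0,0,0],
    [0,0,0,-3,0,0,0],
    [0,0,0,-2,0,0,0],
    [0,0,0,-1,0,0,0],
    [0,0,0,-0.83,0,0,0],
    [0,0,0,0,0,0,0],
  ],
)

```text
time_s: 4.55
ee_pos: [0.4831, -0.2589, 0.035]
eef_rot: [-3.141, 0.0, 0.417]
force: [0.4, 0.4, 0.8]
grip_width: 0.0938
grip_force: 0.0
```

Emit:
apply_moves(
  deltas=[
    [255,0,0,0,0,0,0],
    [255,0,0,0,0,0,0],
    [255,0,0,0,0,0,0],
    [255,0,0,0,0,0,0],
    [255,0,0,0,0,0,0],
    [255,0,0,0,0,0,0],
    [255,0,0,0,0,0,0],
  ],
  grip_force=25,
)

```text
time_s: 5.25
ee_pos: [0.4831, -0.2596, 0.0351]
eef_rot: [3.142, 0.0, 0.416]
force: [0.8, -0.4, -0.0]
grip_width: 0.0418
grip_force: 25.4
```

Emit:
apply_moves(
  deltas=[
    [255,0,0,1,0,0,0],
    [255,0,0,2,0,0,0],
    [255,0,0,3,0,0,0],
    [255,0,0,3,0,0,0],
    [255,0,0,0,0,0,0],
  ],
)

```text
time_s: 5.75
ee_pos: [0.4846, -0.2604, 0.1297]
eef_rot: [3.136, -0.004, 0.416]
force: [-0.3, -0.5, -1.2]
grip_width: 0.0414
grip_force: 25.0
```

```bash
python3 - <<'E'
from h import *
im,K,P=wrist('w3')
for i in range(6):
    o=ctrl.get_obs(); print(o['time_s'],o['ee_pos'].round(4),o['eef_rot'].round(4),o['force'].round(1),o['grip_width'].round(4),o['grip_force'])
E
```

```text
Traceback (most recent call last):
AttributeError: 'float' object has no attribute 'round'
```

View pics/w3.png

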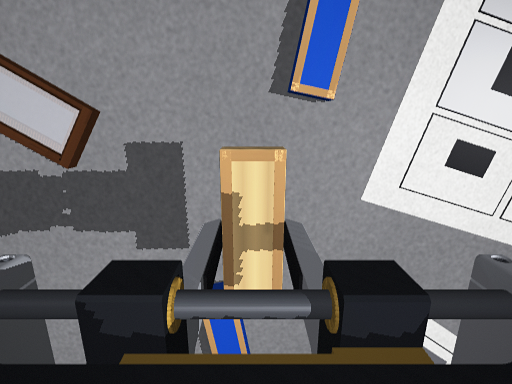

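```bash
python3 - <<'E'
from h import *
s=np.load('w3.npz');im,K=s['img'],s['K']
E=ctrl.camera('wrist')['hand_eye']
hsv=cv2.cvtColor(im,cv2.COLOR_RGB2HSV)
m=(hsv[...,1]>60)&(hsv[...,0]>8)&(hsv[...,0]<25)&(hsv[...,2]>110)
rows=[np.where(m[140:200,c])[0].min()+140 for c in range(226,284,4)]; print(rows)
cols=[(np.where(m[r,200:300])[0].min()+200,np.where(m[r,200:300])[0].max()+200) for r in range(155,215,10)]; print(cols)
print('far end',plane(K,E,[(226,np.median(rows)-.5),(282,np.median(rows)-.5)],.017).round(4))
print(plane(K,E,[(a,r) for r,(a,b) in zip(range(155,215,10),cols)],.017)[:,:2].round(4).tolist(),plane(K,E,[(b,r) for r,(a,b) in zip(range(155,215,10),cols)],.017)[:,:2].round(4).tolist())
E
```

```text
[np.int64(147), np.int64(147), np.int64(147), np.int64(147), np.int64(147), np.int64(147), np.int64(147), np.int64(147), np.int64(149), np.int64(147), np.int64(147), np.int64(147), np.int64(147), np.int64(147), np.int64(147)]
[(np.int64(220), np.int64(286)), (np.int64(220), np.int64(285)), (np.int64(220), np.int64(285)), (np.int64(221), np.int64(285)), (np.int64(221), np.int64(284)), (np.int64(221), np.int64(284))]
far end [[ 0.0593 -0.0154  0.017 ]
 [ 0.0593  0.019   0.017 ]]
[[0.0541, -0.0193], [0.0479, -0.0195], [0.0415, -0.0197], [0.035, -0.0192], [0.0284, -0.0194], [0.0217, -0.0196]] [[0.0541, 0.0216], [0.0479, 0.0212], [0.0415, 0.0214], [0.035, 0.0216], [0.0284, 0.0211], [0.0217, 0.0213]]
```

Emit:
apply_moves(
  deltas=[
    [255,-0.05,2.49,0,0,0,0.1029],
    [255,-0.05,2.49,0,0,0,0.1029],
    [255,-0.05,2.49,0,0,0,0.1029],
    [255,-0.05,2.49,0,0,0,0.1029],
    [255,-0.05,2.49,0,0,0,0.1029],
    [255,-0.05,2.49,0,0,0,0.1029],
    [255,-0.05,2.49,0,0,0,0.1029],
    [255,-0.05,2.49,0,0,0,0.1029],
    [255,-0.05,2.49,0,0,0,0.1029],
    [255,-0.05,2.49,0,0,0,0.1029],
  ],
)

```text
time_s: 6.85
ee_pos: [0.4773, -0.0095, 0.124]
eef_rot: [-3.139, 0.0, 1.449]
force: [0.2, 0.3, -1.5]
grip_width: 0.0418
grip_force: 25.0
```

Emit:
apply_moves(
  deltas=[
    [255,0,0,-1.5,0,0,0],
    [255,0,0,-1.5,0,0,0],
    [255,0,0,0,0,0,0],
  ],
)

```text
time_s: 7.15
ee_pos: [0.4766, -0.0102, 0.0927]
eef_rot: [-3.137, 0.0, 1.445]
force: [-0.6, 0.3, -0.5]
grip_width: 0.0417
grip_force: 25.0
```

```bash
python3 - <<'E'
from h import *
im,K,P=wrist('w4')
o=ctrl.get_obs(); print(o['ee_pos'],o['eef_rot'],o['force'])
E
```

```text
[ 0.47719682 -0.01042334  0.09389333] [-3.13825555e+00  9.12979041e-05  1.44483567e+00] [-0.14549303 -0.56082376 -0.97487956]
```

View pics/w4.png

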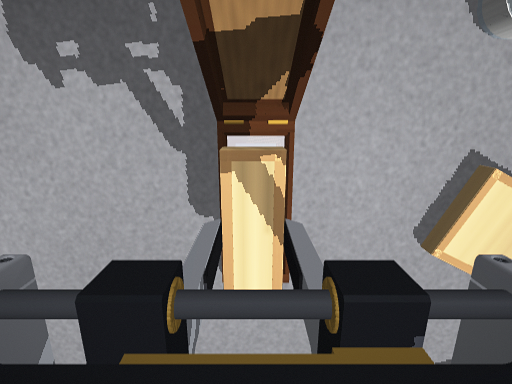

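The panel is over the recess; the white window strip shows beyond its end (rows 135–148, columns 228–283), so I compare both in this same view.

```bash
python3 - <<'E'
from h import *
s=np.load('w4.npz');im,K,P=s['img'],s['K'],s['pose']
hsv=cv2.cvtColor(im,cv2.COLOR_RGB2HSV)
w=(hsv[...,1]<40)&(hsv[...,2]>180)
for r in range(132,148,2):
    c=np.where(w[r,200:310])[0]+200; print(r,(c.min(),c.max()) if len(c) else None)
Ti=np.linalg.inv(T())
def tool(uv,z): X=plane(K,P,uv,z); return (X@Ti[:3,:3].T+Ti[:3,3])[:,:2].round(4)
r=140;c=np.where(w[r,200:310])[0]+200
print('win sides tool',tool([(c.min(),r),(c.max()+1,r)],.006).tolist())
rr=np.where(w[125:150,250])[0].min()+125; print(rr,'win far',tool([(232,rr),(255,rr),(280,rr)],.006).tolist())
b=(hsv[...,1]>85)&((hsv[...,0]<20)|(hsv[...,0]>170))
for r in (160,180,200,220):
    c=np.where(b[r,210:310])[0]+210; print(r,c.min(),c.max(),tool([(c.min(),r),(c.max()+1,r)],.014).tolist())
E
```

```text
132 None
134 None
136 (np.int64(227), np.int64(283))
138 (np.int64(227), np.int64(283))
140 (np.int64(228), np.int64(283))
142 (np.int64(228), np.int64(283))
144 (np.int64(228), np.int64(283))
146 (np.int64(231), np.int64(283))
win sides tool [[0.0579, -0.0216], [0.058, 0.0265]]
136 win far [[0.0613, -0.0181], [0.0613, 0.0016], [0.0614, 0.023]]
160 218 292 [[0.0418, -0.0298], [0.0419, 0.0338]]
180 219 292 [[0.0245, -0.0295], [0.0246, 0.0344]]
200 220 291 [[0.0065, -0.0292], [0.0066, 0.0343]]
220 221 284 [[-0.0123, -0.0288], [-0.0121, 0.0287]]
```

Emit:
apply_moves(
  deltas=[
    [255,0.11,-0.15,-1.5,0,0,0],
    [255,0,0,-1.5,0,0,0],
    [255,0,0,-1,0,0,0],
    [255,0,0,-0.5,0,0,0],
    [255,0,0,-0.4,0,0,0],
    [255,0,0,-0.3,0,0,0],
    [255,0,0,0,0,0,0],
  ],
)

```text
time_s: 7.9
ee_pos: [0.4792, -0.012, 0.0432]
eef_rot: [-3.142, -0.0, 1.445]
force: [-0.5, 0.1, -0.9]
grip_width: 0.0418
grip_force: 25.0
```

Emit:
apply_moves(
  deltas=[
    [255,0,0,-0.15,0,0,0],
    [255,0,0,0,0,0,0],
    [120,0,0,0,0,0,0],
    [80,0,0,0,0,0,0],
    [60,0,0,0,0,0,0],
    [60,0,0,0,0,0,0],
  ],
)

```text
time_s: 8.5
ee_pos: [0.4792, -0.012, 0.0417]
eef_rot: [3.141, -0.0, 1.445]
force: [0.2, 0.0, 0.1]
grip_width: 0.0696
grip_force: 0.0
```

Emit:
apply_moves(
  deltas=[
    [60,0,-0.3,1,0,0,0],
    [60,0,-0.5,3,0,0,0],
    [60,0,-3,4,0,0,0],
    [60,0,-4,4,0,0,0],
    [60,0,-4,4,0,0,0],
    [60,0,0,0,0,0,0],
  ],
)

```text
time_s: 9.1
ee_pos: [0.4805, -0.1244, 0.1977]
eef_rot: [3.134, 0.002, 1.442]
force: [0.2, -0.1, -0.0]
grip_width: 0.0723
grip_force: 0.0
```

```bash
python3 - <<'E'
from h import *
im,K,P=wrist('w5')
o=ctrl.get_obs(); print(o['ee_pos'],o['grip_width'])
c=ctrl.camera('side'); np.savez('side1.npz',**c); c=ctrl.camera('scene'); np.savez('scene1.npz',**c)
a=cv2.resize(np.load('side1.npz')['img'][140:270,200:340],None,fx=2.8,fy=2.8,interpolation=cv2.INTER_CUBIC)
b=cv2.resize(np.load('scene1.npz')['img'][130:260,170:310],None,fx=2.8,fy=2.8,interpolation=cv2.INTER_CUBIC)
cv2.imwrite('pics/comb5.png',np.vstack([np.hstack([a,b])])[:,:,::-1])
E
```

```text
[ 0.47968846 -0.12258999  0.19497799] 0.07173181760942406
```

View pics/w5.png

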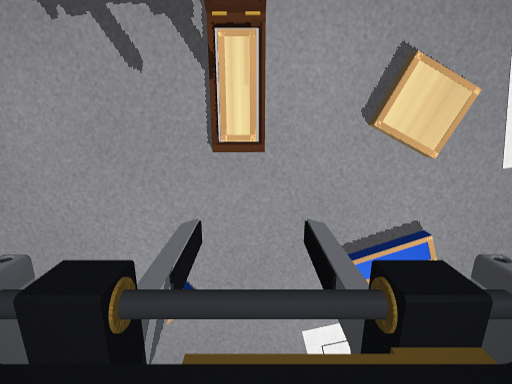

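View pics/comb5.png

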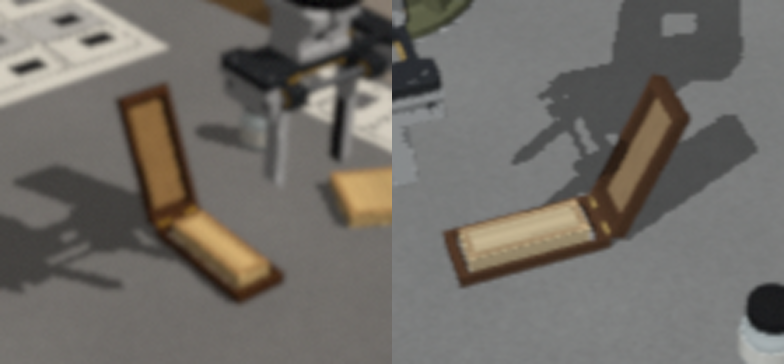

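The panel lies seated in the recess in all views: wrist at (237,85), both crops. The leaf still stands open. Now over the leaf to its outer side with the fingers closed.

Emit:
apply_moves(
  deltas=[
    [255,0,0,3.5,0,0,0],
    [255,0,0,3.5,0,0,0],
    [255,0.31,3.8,0,0,0,0],
    [255,0.31,3.8,0,0,0,0],
    [255,0.31,3.8,0,0,0,0],
    [255,0.31,3.8,0,0,0,0],
    [255,0.31,3.8,0,0,0,0],
    [255,0.31,3.8,0,0,0,0],
    [255,0.31,3.8,0,0,0,0],
    [255,0.31,3.8,0,0,0,0],
  ],
)

```text
time_s: 10.25
ee_pos: [0.503, 0.1857, 0.2612]
eef_rot: [-3.139, 0.001, 1.446]
force: [0.5, -0.4, 0.1]
grip_width: 0.0005
grip_force: 0.0
```

Emit:
apply_moves(
  deltas=[
    [255,0.3,3.8,0,0,0,0],
    [255,0,0,0,0,0,0],
    [255,0,0,0,0,0,0],
  ],
)

```text
time_s: 10.55
ee_pos: [0.5061, 0.2222, 0.2611]
eef_rot: [-3.139, 0.001, 1.447]
force: [0.0, -0.0, -0.2]
grip_width: 0.0004
grip_force: 0.0
```

```bash
python3 - <<'E'
from h import *
o=ctrl.get_obs(); print(o['ee_pos'],o['eef_rot'],o['grip_width'],o['qpos'].round(2))
# leaf free end from scene/side views before: corners by eye refine via triangulation
A=np.load('side1.npz');B=np.load('scene1.npz')
a=[np.array(p)/2.8+(200,140) for p in [(120,100),(166,87)]]
b=[(np.array(p)-(392,0))/2.8+(170,130) for p in [(659,76),(689,117)]]
for p,q in zip(a,b):
    o1,d1=ray(A['K'],A['pose'],p);o2,d2=ray(B['K'],B['pose'],q)
    t=np.linalg.lstsq(np.c_[d1[0],-d2[0]],o2-o1,rcond=None)[0]
    print('leaf corner',((o1+d1[0]*t[0]+o2+d2[0]*t[1])/2).round(4),np.linalg.norm(o1+d1[0]*t[0]-o2-d2[0]*t[1]).round(4))
E
```

```text
[0.50612664 0.22223536 0.26105638] [-3.13945500e+00  1.19454484e-03  1.44738178e+00] 0.0004159837816773058 [ 0.35  0.29  1.47 -0.    1.39  0.47]
leaf corner [0.4666 0.138  0.1435] 0.0028
leaf corner [0.5295 0.1327 0.141 ] 0.0083
```

Emit:
apply_moves(
  deltas=[
    [255,0,0,-3,0,0,0],
    [255,0,0,-3,0,0,0],
    [255,0,0,-3,0,0,0],
    [255,0,0,-2.6,0,0,0],
    [255,-0.3,-2.7,0,0,0,0],
    [255,-0.3,-2.7,0,0,0,0],
    [255,-0.25,-2.0,0.7,0,0,0],
    [255,-0.25,-2.0,0.7,0,0,0],
    [255,-0.25,-2.0,0.7,0,0,0],
    [255,-0.25,-2.1,0.8,0,0,0],
  ],
)

```text
time_s: 11.55
ee_pos: [0.4901, 0.0849, 0.1751]
eef_rot: [-3.14, 0.0, 1.444]
force: [0.2, 1.4, -1.6]
grip_width: 0.0006
grip_force: 0.8
```

```bash
python3 - <<'E'
from h import *
o=ctrl.get_obs(); print(o['ee_pos'],o['force'])
c=ctrl.camera('side')['img']
d=ctrl.camera('scene')['img']
cv2.imwrite('pics/comb6.png',np.hstack([cv2.resize(x,None,fx=2.8,fy=2.8,interpolation=cv2.INTER_CUBIC) for x in (c[140:270,200:340],d[100:230,170:310])])[:,:,::-1])
E
```

```text
[0.49012571 0.08486376 0.1751436 ] [ 0.24071196  1.41548919 -1.62385382]
```

View pics/comb6.png

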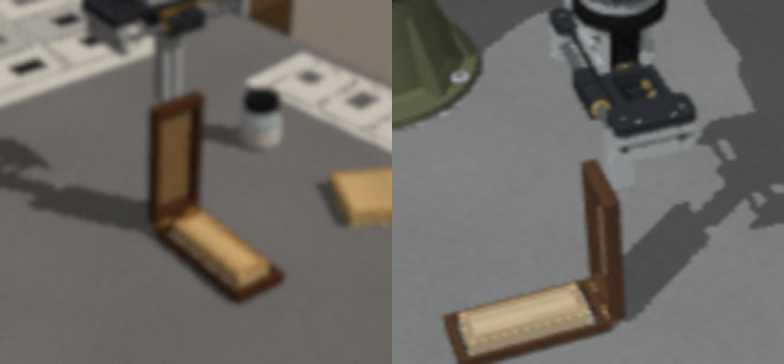

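The leaf now stands upright at about 90° against the fingertips and the frame has not shifted. I continue along the arc.

Emit:
apply_moves(
  deltas=[
    [255,-0.3,-2.5,-0.2,0,0,0],
    [255,-0.3,-2.5,-0.3,0,0,0],
    [255,-0.23,-1.8,-0.8,0,0,0],
    [255,-0.23,-1.8,-0.8,0,0,0],
    [255,-0.2,-1.5,-1.3,0,0,0],
    [255,-0.2,-1.5,-1.3,0,0,0],
    [255,-0.14,-1.1,-1.7,0,0,0],
    [255,-0.14,-1.1,-1.7,0,0,0],
  ],
)

```text
time_s: 12.45
ee_pos: [0.4733, -0.0519, 0.0934]
eef_rot: [-3.142, -0.0, 1.444]
force: [0.0, 0.8, 0.8]
grip_width: 0.0002
grip_force: 0.5
```

Emit:
apply_moves(
  deltas=[
    [255,-0.05,-0.4,-1.2,0,0,0],
    [255,-0.05,-0.3,-1.2,0,0,0],
    [255,0,-0.2,-0.8,0,0,0],
    [255,0,0,-0.5,0,0,0],
    [255,0,0,0,0,0,0],
  ],
)

```text
time_s: 12.95
ee_pos: [0.4725, -0.0604, 0.0569]
eef_rot: [-3.141, -0.0, 1.445]
force: [0.5, -0.7, -0.1]
grip_width: 0.0002
grip_force: 0.0
```

Emit:
apply_moves(
  deltas=[
    [255,0,0,-0.3,0,0,0],
    [255,0,0,-0.2,0,0,0],
    [255,0,0,0,0,0,0],
    [255,0,0,0,0,0,0],
  ],
)

```text
time_s: 13.35
ee_pos: [0.4731, -0.0607, 0.0538]
eef_rot: [3.14, 0.0, 1.445]
force: [-5.5, 2.1, 18.8]
grip_width: 0.0004
grip_force: 9.5
```

Emit:
apply_moves(
  deltas=[
    [255,0,0,2,0,0,0],
    [255,0,0,4,0,0,0],
    [40,0,0,5,0,0,0],
    [0,0,0,5,0,0,0],
    [0,0,0,4,0,0,0],
    [0,0,0,0,0,0,0],
    [0,0,0,0,0,0,0],
  ],
)

```text
time_s: 14.05
ee_pos: [0.4726, -0.0607, 0.2526]
eef_rot: [3.14, 0.0, 1.445]
force: [0.9, -0.3, -0.3]
grip_width: 0.037
grip_force: 0.0
```

```bash
python3 - <<'E'
from h import *
im,K,P=wrist('w7')
o=ctrl.get_obs(); print(o['ee_pos'],o['eef_rot'],o['qpos'].round(2),o['force'])
hsv=cv2.cvtColor(im,cv2.COLOR_RGB2HSV)
b=(hsv[...,1]>85)&((hsv[...,0]<20)|(hsv[...,0]>170))
u=proj(K,P,[[.478,-.012,.029]])[0].round().astype(int); print(u,hsv[u[1],u[0]])
m=comp(b,u); print(m.sum(),rect(m,K,P,.029).round(1))
cv2.imwrite('pics/w7m.png',np.hstack([cv2.resize(im[0:220,130:380],None,fx=1.5,fy=1.5)[:,:,::-1],cv2.resize(np.dstack([m*255]*3).astype(np.uint8)[0:220,130:380],None,fx=1.5,fy=1.5)]))
E
```

```text
[ 0.47228573 -0.06057727  0.25151898] [-3.14076108e+00 -9.69253795e-05  1.44495302e+00] [-0.2   0.12  1.69  0.    1.33 -0.08] [ 0.02411002  0.36791038 -0.18950976]
[251 140] [ 12 170 192]
5348 [478.9 -10.5 149.5  63.8  83. ]
```

View pics/w7m.png

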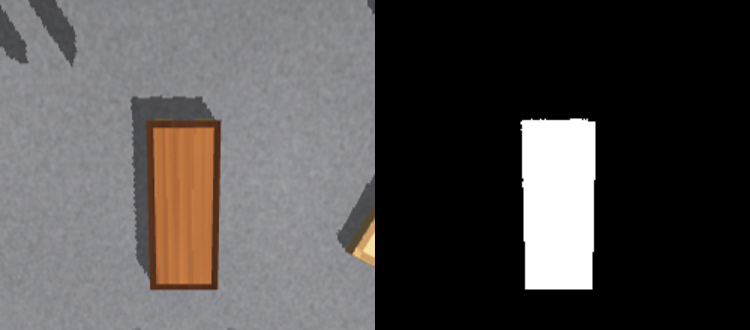

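Shut: the back's outline measures 149.5 × 63.8 mm at 29 mm height, a clean rectangle, at about (0.479,-0.011), 83°. Next comes the turn-over, in two 90° tilts with the tool going from −45° to +45° each. First the tilted pre-grasp.

Emit:
apply_moves(
  deltas=[
    [0,0.19,1.55,-0.5,-0.0974,0.0122,0],
    [0,0.19,1.55,-0.5,-0.0974,0.0122,0],
    [0,0.19,1.55,-0.5,-0.0974,0.0122,0],
    [0,0.19,1.55,-0.5,-0.0974,0.0122,0],
    [0,0.19,1.55,-0.5,-0.0974,0.0122,0],
    [0,0.19,1.55,-0.5,-0.0974,0.0122,0],
    [0,0.19,1.55,-0.5,-0.0974,0.0122,0],
    [0,0.19,1.55,-0.5,-0.0974,0.0122,0],
    [0,0,0,0,0,0,0],
  ],
)

```text
time_s: 15.0
ee_pos: [0.4869, 0.0651, 0.2087]
eef_rot: [-3.134, 0.791, 1.454]
force: [0.5, -0.8, -0.6]
grip_width: 0.094
grip_force: 0.0
```

```bash
cat >> h.py <<'E'
def st():
    o=ctrl.get_obs(); M=T(); print('tcp',o['ee_pos'].round(4),'x',M[:3,0].round(3),'y',M[:3,1].round(3),'z',M[:3,2].round(3),'G',(M[:3,3]+.006*M[:3,2]).round(4),'q',o['qpos'].round(2),'F',o['force'].round(1),o['grip_width'],o['grip_force'],o['time_s'])
E
python3 -c "
from h import *
st()"
```

```text
tcp [0.4869 0.0651 0.2087] x [ 0.082  0.699 -0.711] y [ 0.993 -0.122 -0.005] z [-0.09  -0.705 -0.703] G [0.4863 0.0608 0.2045] q [ 0.37  0.42  1.59 -0.67  1.58  0.64] F [ 0.5 -0.8 -0.6] 0.09402701861664121 0.0 15.0
```

Emit:
apply_moves(
  deltas=[
    [0,0.08,-0.17,-3,0,0,0],
    [0,0,0,-3.2,0,0,0],
    [0,0,0,-3,0,0,0],
    [0,0,0,-2,0,0,0],
    [0,0,0,0,0,0,0],
  ],
)

```text
time_s: 15.5
ee_pos: [0.4872, 0.0605, 0.0976]
eef_rot: [-3.135, 0.786, 1.449]
force: [-0.3, -0.3, 0.4]
grip_width: 0.0937
grip_force: 0.0
```

Emit:
apply_moves(
  deltas=[
    [0,-0.22,-1.75,-1.76,0,0,0],
    [0,-0.22,-1.75,-1.76,0,0,0],
    [0,-0.22,-1.75,-1.76,0,0,0],
    [0,-0.18,-1.4,-1.4,0,0,0],
    [0,0,0,0,0,0,0],
  ],
)

```text
time_s: 16.0
ee_pos: [0.4793, -0.0065, 0.0331]
eef_rot: [-3.14, 0.785, 1.444]
force: [-0.2, -0.5, -0.7]
grip_width: 0.0943
grip_force: 0.0
```

```bash
python3 -c "
from h import *
st()"
```

```text
tcp [ 0.4793 -0.0065  0.0331] x [ 0.089  0.701 -0.707] y [ 0.992 -0.127 -0.001] z [-0.091 -0.701 -0.707] G [ 0.4788 -0.0107  0.0289] q [ 0.25  0.64  1.76 -0.77  1.22  0.83] F [-0.2 -0.5 -0.7] 0.09425930607962295 0.0 16.0
```

Emit:
apply_moves(
  deltas=[
    [0,0,0,-0.6,0,0,0],
    [0,0,0,0,0,0,0],
    [255,0,0,0,0,0,0],
    [255,0,0,0,0,0,0],
    [255,0,0,0,0,0,0],
    [255,0,0,0,0,0,0],
    [255,0,0,0,0,0,0],
    [255,0,0,0,0,0,0],
  ],
  grip_force=50,
)

```text
time_s: 16.8
ee_pos: [0.4802, -0.0049, 0.0277]
eef_rot: [3.14, 0.785, 1.444]
force: [-1.7, 2.6, 2.9]
grip_width: 0.0635
grip_force: 50.0
```

```bash
python3 -c "
from h import *
st()"
```

```text
tcp [ 0.4802 -0.0049  0.0277] x [ 0.089  0.701 -0.707] y [ 0.992 -0.125  0.001] z [-0.088 -0.702 -0.707] G [ 0.4797 -0.0091  0.0234] q [ 0.25  0.65  1.75 -0.78  1.22  0.84] F [-1.7  2.6  2.9] 0.06351531506548565 50.000049099326134 16.8
```

Emit:
apply_moves(
  deltas=[
    [255,0,0,1,0,0,0],
    [255,0,0,2,0,0,0],
    [255,0,0,2.5,0,0,0],
    [255,0,0,2,0,0,0],
    [255,0,0,1.2,0,0,0],
    [255,0,0,0,0,0,0],
  ],
)

```text
time_s: 17.4
ee_pos: [0.4806, -0.0048, 0.1158]
eef_rot: [3.137, 0.784, 1.442]
force: [-0.2, -0.6, -4.4]
grip_width: 0.0639
grip_force: 50.0
```

Emit:
apply_moves(
  deltas=[
    [255,0,-0.05,0,0.0974,-0.0122,0],
    [255,0,-0.05,0,0.0974,-0.0122,0],
    [255,0,-0.05,0,0.0974,-0.0122,0],
    [255,0,-0.05,0,0.0974,-0.0122,0],
    [255,0,-0.05,0,0.0974,-0.0122,0],
    [255,0,-0.05,0,0.0974,-0.0122,0],
    [255,0,-0.05,0,0.0974,-0.0122,0],
    [255,0,-0.05,0,0.0974,-0.0122,0],
  ],
)

```text
time_s: 18.2
ee_pos: [0.4797, -0.009, 0.1137]
eef_rot: [-3.14, -0.003, 1.445]
force: [-1.1, 0.5, -5.6]
grip_width: 0.0638
grip_force: 50.0
```

```bash
python3 -c "
from h import *
st()"
```

```text
tcp [ 0.4797 -0.009   0.1137] x [0.126 0.992 0.003] y [ 0.992 -0.126 -0.001] z [-0.001  0.004 -1.   ] G [ 0.4797 -0.009   0.1077] q [-0.1   0.28  1.84  0.    1.02  0.03] F [-1.1  0.5 -5.6] 0.06375141182914529 49.999386593699455 18.2
```

Emit:
apply_moves(
  deltas=[
    [255,0,-0.05,0,0.0974,-0.0122,0],
    [255,0,-0.05,0,0.0974,-0.0122,0],
    [255,0,-0.05,0,0.0974,-0.0122,0],
    [255,0,-0.05,0,0.0974,-0.0122,0],
    [255,0,-0.05,0,0.0974,-0.0122,0],
    [255,0,-0.05,0,0.0974,-0.0122,0],
    [255,0,-0.05,0,0.0974,-0.0122,0],
    [255,0,-0.05,0,0.0974,-0.0122,0],
    [255,0,0,0,0,0,0],
  ],
)

```text
time_s: 19.1
ee_pos: [0.4792, -0.0138, 0.1124]
eef_rot: [-3.134, -0.787, 1.437]
force: [-0.1, 0.2, -5.4]
grip_width: 0.0636
grip_force: 50.0
```

```bash
python3 -c "
from h import *
st()
im,K,P=wrist('w8'); c=ctrl.camera('side'); np.savez('side8.npz',**c)
for i in range(4):st()"
```

```text
tcp [ 0.4792 -0.0138  0.1124] x [0.094 0.7   0.708] y [ 0.992 -0.127 -0.006] z [ 0.086  0.703 -0.706] G [ 0.4797 -0.0095  0.1082] q [-0.46  0.43  1.84  0.77  1.29 -0.72] F [-0.1  0.2 -5.4] 0.0635749806727616 49.99864920973778 19.1
tcp [ 0.4798 -0.0132  0.1136] x [0.091 0.703 0.705] y [ 0.992 -0.126 -0.003] z [ 0.086  0.7   -0.709] G [ 0.4803 -0.009   0.1093] q [-0.46  0.43  1.84  0.77  1.29 -0.71] F [ 0.4  0.  -4.8] 0.06387359017030364 49.99878890812397 19.2
tcp [ 0.4798 -0.0132  0.1136] x [0.091 0.703 0.705] y [ 0.992 -0.126 -0.003] z [ 0.086  0.7   -0.709] G [ 0.4803 -0.009   0.1093] q [-0.46  0.43  1.84  0.77  1.29 -0.71] F [ 0.4  0.  -4.8] 0.06387359017030364 49.99878890812397 19.2
tcp [ 0.4798 -0.0132  0.1136] x [0.091 0.703 0.705] y [ 0.992 -0.126 -0.003] z [ 0.086  0.7   -0.709] G [ 0.4803 -0.009   0.1093] q [-0.46  0.43  1.84  0.77  1.29 -0.71] F [ 0.4  0.  -4.8] 0.06387359017030364 49.99878890812397 19.2
tcp [ 0.4798 -0.0132  0.1136] x [0.091 0.703 0.705] y [ 0.992 -0.126 -0.003] z [ 0.086  0.7   -0.709] G [ 0.4803 -0.009   0.1093] q [-0.46  0.43  1.84  0.77  1.29 -0.71] F [ 0.4  0.  -4.8] 0.06387359017030364 49.99878890812397 19.2
```

Emit:
apply_moves(
  deltas=[
    [255,0,0,-1.2,0,0,0],
    [255,0,0,-1,0,0,0],
    [255,0,0,-0.5,0,0,0],
    [255,0,0,-0.2,0,0,0],
    [255,0,0,0,0,0,0],
  ],
)

```text
time_s: 19.7
ee_pos: [0.4801, -0.0128, 0.0853]
eef_rot: [-3.14, -0.785, 1.444]
force: [-0.3, -0.9, -5.7]
grip_width: 0.0637
grip_force: 50.0
```

Emit:
apply_moves(
  deltas=[
    [255,0,0,-0.15,0,0,0],
    [255,0,0,0,0,0,0],
  ],
)

```text
time_s: 19.9
ee_pos: [0.4803, -0.013, 0.0842]
eef_rot: [-3.141, -0.785, 1.445]
force: [0.2, -1.9, -3.7]
grip_width: 0.0636
grip_force: 50.0
```

Emit:
apply_moves(
  deltas=[
    [255,0,0,-0.1,0,0,0],
    [255,0,0,0,0,0,0],
  ],
)

```text
time_s: 20.1
ee_pos: [0.4802, -0.013, 0.0831]
eef_rot: [-3.14, -0.785, 1.444]
force: [0.0, -1.1, -5.5]
grip_width: 0.0633
grip_force: 50.0
```

Emit:
apply_moves(
  deltas=[
    [255,0,0,-0.1,0,0,0],
    [255,0,0,0,0,0,0],
  ],
)

```text
time_s: 20.3
ee_pos: [0.4802, -0.013, 0.082]
eef_rot: [-3.14, -0.785, 1.444]
force: [-0.4, -0.6, -6.1]
grip_width: 0.0634
grip_force: 50.0
```

Emit:
apply_moves(
  deltas=[
    [255,0,0,-0.1,0,0,0],
    [255,0,0,0,0,0,0],
  ],
)

```text
time_s: 20.5
ee_pos: [0.4803, -0.013, 0.0812]
eef_rot: [-3.14, -0.785, 1.444]
force: [-0.4, -0.3, -3.6]
grip_width: 0.0638
grip_force: 50.0
```

Emit:
apply_moves(
  deltas=[
    [255,0,0,-0.1,0,0,0],
    [255,0,0,0,0,0,0],
  ],
)

```text
time_s: 20.7
ee_pos: [0.4803, -0.013, 0.0811]
eef_rot: [-3.141, -0.787, 1.445]
force: [-5.4, -2.6, 10.6]
grip_width: 0.0638
grip_force: 50.0
```

Emit:
apply_moves(
  deltas=[
    [255,0,0,0.05,0,0,0],
    [255,0,0,0,0,0,0],
    [76,0,0,0,0,0,0],
    [60,0,0,0,0,0,0],
    [30,0,0,0,0,0,0],
    [0,0,0,0,0,0,0],
    [0,0,0,0,0,0,0],
    [0,0,0,0,0,0,0],
  ],
)

```text
time_s: 21.5
ee_pos: [0.4802, -0.0129, 0.0805]
eef_rot: [-3.14, -0.785, 1.444]
force: [-0.4, -0.5, -0.2]
grip_width: 0.0937
grip_force: 0.0
```

Emit:
apply_moves(
  deltas=[
    [0,-0.1,-0.7,0.7,0,0,0],
    [0,-0.18,-1.4,1.4,0,0,0],
    [0,-0.3,-2.4,2.4,0,0,0],
    [0,-0.3,-2.4,2.4,0,0,0],
    [0,-0.3,-2.4,2.4,0,0,0],
    [0,0,0,0,0,0,0],
  ],
)

```text
time_s: 22.1
ee_pos: [0.4691, -0.109, 0.1765]
eef_rot: [3.136, -0.782, 1.446]
force: [0.0, 0.7, -0.1]
grip_width: 0.0943
grip_force: 0.0
```

```bash
python3 - <<'E'
from h import *
st()
for n in('scene','side'):
    s=ctrl.camera(n); np.savez(n+'9.npz',**s); im,K,P=s['img'],s['K'],s['pose']; hsv=cv2.cvtColor(im,cv2.COLOR_RGB2HSV)
    b=(hsv[...,1]>70)&((hsv[...,0]<20)|(hsv[...,0]>170))
    c=proj(K,P,[[.48,-.01,.075]])[0].round().astype(int)
    x0,x1,y0,y1=c[0]-45,c[0]+45,c[1]-60,c[1]+60
    n_,l,stt,ce=cv2.connectedComponentsWithStats(b[y0:y1,x0:x1].astype(np.uint8))
    print(n,c,[(s_[0]+x0,s_[1]+y0,s_[2],s_[3],s_[4]) for s_ in stt[1:] if s_[4]>80])
    k=[[.48+dx,-.0095+dy,z] for dx in(-.036,.028) for dy in(-.015,.0145) for z in(0,.15)]
    pp=proj(K,P,k); print('expected box',pp.min(0).round(),pp.max(0).round())
E
```

```text
tcp [ 0.4691 -0.109   0.1765] x [0.088 0.704 0.705] y [ 0.992 -0.128  0.004] z [ 0.093  0.699 -0.709] G [ 0.4696 -0.1048  0.1722] q [-0.63  0.39  1.71  0.67  1.5  -0.72] F [ 0.   0.7 -0.1] 0.09425885997784195 0.0 22.1
scene [217 198] [(np.int64(211), np.int64(167), np.int32(20), np.int32(58), np.int32(786))]
expected box [204. 166.] [228. 226.]
side [279 212] [(np.int64(265), np.int64(185), np.int32(24), np.int32(50), np.int32(910))]
expected box [266. 185.] [290. 239.]
```

Emit:
apply_moves(
  deltas=[
    [0,0,0,3.7,0,0,0],
    [0,0,0,3.8,0,0,0],
    [0,0.16,1.34,0,-0.0974,0.0122,0],
    [0,0.16,1.34,0,-0.0974,0.0122,0],
    [0,0.16,1.34,0,-0.0974,0.0122,0],
    [0,0.16,1.34,0,-0.0974,0.0122,0],
    [0,0.16,1.34,0,-0.0974,0.0122,0],
    [0,0.16,1.34,0,-0.0974,0.0122,0],
    [0,0.16,1.34,0,-0.0974,0.0122,0],
    [0,0.16,1.34,0,-0.0974,0.0122,0],
  ],
)

```text
time_s: 23.2
ee_pos: [0.4808, 0.0026, 0.2478]
eef_rot: [-3.141, 0.004, 1.446]
force: [0.5, -0.1, -0.1]
grip_width: 0.094
grip_force: 0.0
```

Emit:
apply_moves(
  deltas=[
    [0,0.16,1.34,0,-0.0974,0.0122,0],
    [0,0.16,1.34,0,-0.0974,0.0122,0],
    [0,0.16,1.34,0,-0.0974,0.0122,0],
    [0,0.16,1.34,0,-0.0974,0.0122,0],
    [0,0.16,1.34,0,-0.0974,0.0122,0],
    [0,0.16,1.34,0,-0.0974,0.0122,0],
    [0,0.16,1.34,0,-0.0974,0.0122,0],
    [0,0.16,1.34,0,-0.0974,0.0122,0],
    [0,0,0,0,0,0,0],
  ],
)

```text
time_s: 24.1
ee_pos: [0.4932, 0.1108, 0.2458]
eef_rot: [-3.136, 0.79, 1.454]
force: [0.7, 0.2, -0.1]
grip_width: 0.0943
grip_force: 0.0
```

```bash
python3 - <<'E'
from h import *
st()
im,K,P=wrist('w10'); hsv=cv2.cvtColor(im,cv2.COLOR_RGB2HSV)
w=(hsv[...,1]>85)&((hsv[...,0]<20)|(hsv[...,0]>170))
n_,l,stt,ce=cv2.connectedComponentsWithStats(w.astype(np.uint8)); print([(*s[:5],) for s in stt[1:] if s[4]>300])
# predicted face corners (standing, face on +u side)
u=np.array([.125,.992,0]);v=np.array([.992,-.125,0]);F=np.array([.4803,-.009,0])+.0225*u
print(proj(K,P,[F+a*v+[0,0,z] for a in(-.032,.032) for z in(0,.15)]).round())
E
```

```text
tcp [0.4932 0.1108 0.2458] x [ 0.082  0.699 -0.71 ] y [ 0.993 -0.121 -0.004] z [-0.088 -0.705 -0.704] G [0.4926 0.1066 0.2415] q [ 0.44  0.43  1.48 -0.65  1.7   0.63] F [ 0.7  0.2 -0.1] 0.09431434082963068 0.0 24.1
[(np.int32(356), np.int32(92), np.int32(94), np.int32(66), np.int32(1832)), (np.int32(226), np.int32(97), np.int32(58), np.int32(107), np.int32(3429))]
[[231.  97.]
 [225. 192.]
 [278.  97.]
 [284. 192.]]
```

Emit:
apply_moves(
  deltas=[
    [0,0.15,0,-2.5,0,0,0],
    [0,0,0,-2.5,0,0,0],
    [0,0,0,-1.5,0,0,0],
    [0,0,0,0,0,0,0],
  ],
)

```text
time_s: 24.55
ee_pos: [0.4949, 0.1078, 0.1821]
eef_rot: [-3.139, 0.786, 1.447]
force: [-0.4, -0.0, 0.3]
grip_width: 0.0939
grip_force: 0.0
```

Emit:
apply_moves(
  deltas=[
    [0,-0.26,-2.1,-2.12,0,0,0],
    [0,-0.26,-2.1,-2.12,0,0,0],
    [0,-0.26,-2.1,-2.12,0,0,0],
    [0,-0.26,-2.1,-2.12,0,0,0],
    [0,-0.1,-0.8,-0.8,0,0,0],
    [0,0,0,0,0,0,0],
  ],
)

```text
time_s: 25.15
ee_pos: [0.4841, 0.0158, 0.0911]
eef_rot: [3.141, 0.785, 1.443]
force: [1.0, -0.4, -0.0]
grip_width: 0.0937
grip_force: 0.0
```

```bash
python3 -c "
from h import *
st()"
```

```text
tcp [0.4841 0.0158 0.0911] x [ 0.09   0.701 -0.707] y [ 0.992 -0.127  0.001] z [-0.089 -0.701 -0.707] G [0.4835 0.0116 0.0868] q [ 0.29  0.55  1.72 -0.73  1.33  0.76] F [ 1.  -0.4 -0. ] 0.09370944890538987 0.0 25.15
```

Emit:
apply_moves(
  deltas=[
    [0,-0.1,-0.55,-1.15,0,0,0],
    [0,0,0,0,0,0,0],
    [255,0,0,0,0,0,0],
    [255,0,0,0,0,0,0],
    [255,0,0,0,0,0,0],
    [255,0,0,0,0,0,0],
    [255,0,0,0,0,0,0],
    [255,0,0,0,0,0,0],
  ],
  grip_force=50,
)

```text
time_s: 25.95
ee_pos: [0.4833, 0.0111, 0.0794]
eef_rot: [3.14, 0.785, 1.444]
force: [1.4, 1.6, 1.9]
grip_width: 0.0635
grip_force: 50.0
```

```bash
python3 -c "
from h import *
st()"
```

```text
tcp [0.4833 0.0111 0.0794] x [ 0.089  0.702 -0.707] y [ 0.992 -0.125  0.001] z [-0.087 -0.701 -0.707] G [0.4827 0.0069 0.0752] q [ 0.28  0.56  1.73 -0.74  1.31  0.78] F [1.4 1.6 1.9] 0.06345131932323318 50.00008030794561 25.95
```

Emit:
apply_moves(
  deltas=[
    [255,0,0,0.5,0,0,0],
    [255,0,0,1.5,0,0,0],
    [255,0,0,1.5,0,0,0],
    [255,0,0,0,0,0,0],
  ],
)

```text
time_s: 26.35
ee_pos: [0.484, 0.0112, 0.1167]
eef_rot: [3.135, 0.784, 1.441]
force: [0.5, 0.1, -5.6]
grip_width: 0.0637
grip_force: 50.0
```

Emit:
apply_moves(
  deltas=[
    [255,0,-0.05,0,0.0974,-0.0122,0],
    [255,0,-0.05,0,0.0974,-0.0122,0],
    [255,0,-0.05,0,0.0974,-0.0122,0],
    [255,0,-0.05,0,0.0974,-0.0122,0],
    [255,0,-0.05,0,0.0974,-0.0122,0],
    [255,0,-0.05,0,0.0974,-0.0122,0],
    [255,0,-0.05,0,0.0974,-0.0122,0],
    [255,0,-0.05,0,0.0974,-0.0122,0],
  ],
)

```text
time_s: 27.15
ee_pos: [0.483, 0.0068, 0.1147]
eef_rot: [3.141, -0.003, 1.445]
force: [0.6, -0.3, -6.1]
grip_width: 0.0637
grip_force: 50.0
```

Emit:
apply_moves(
  deltas=[
    [255,0,-0.05,0,0.0974,-0.0122,0],
    [255,0,-0.05,0,0.0974,-0.0122,0],
    [255,0,-0.05,0,0.0974,-0.0122,0],
    [255,0,-0.05,0,0.0974,-0.0122,0],
    [255,0,-0.05,0,0.0974,-0.0122,0],
    [255,0,-0.05,0,0.0974,-0.0122,0],
    [255,0,-0.05,0,0.0974,-0.0122,0],
    [255,0,-0.05,0,0.0974,-0.0122,0],
    [255,0,0,0,0,0,0],
  ],
)

```text
time_s: 28.05
ee_pos: [0.4825, 0.002, 0.1131]
eef_rot: [-3.137, -0.787, 1.44]
force: [-0.5, -0.5, -4.2]
grip_width: 0.0635
grip_force: 50.0
```

```bash
python3 -c "
from h import *
st()"
```

```text
tcp [0.4825 0.002  0.1131] x [0.092 0.7   0.708] y [ 0.992 -0.127 -0.004] z [ 0.087  0.703 -0.706] G [0.483  0.0062 0.1089] q [-0.43  0.43  1.85  0.78  1.27 -0.7 ] F [-0.5 -0.5 -4.2] 0.06348192136099885 49.998690909706056 28.05
```

Emit:
apply_moves(
  deltas=[
    [255,0,0,-2,0,0,0],
    [255,0,0,-2.5,0,0,0],
    [255,0,0,-2,0,0,0],
    [255,0,0,-1,0,0,0],
    [255,0,0,-0.6,0,0,0],
    [255,0,0,0,0,0,0],
  ],
)

```text
time_s: 28.65
ee_pos: [0.4831, 0.003, 0.0333]
eef_rot: [-3.14, -0.784, 1.445]
force: [-0.6, 0.3, -5.6]
grip_width: 0.0636
grip_force: 50.0
```

Emit:
apply_moves(
  deltas=[
    [255,0,0,-0.2,0,0,0],
    [255,0,0,0,0,0,0],
  ],
)

```text
time_s: 28.85
ee_pos: [0.4834, 0.0028, 0.0317]
eef_rot: [-3.142, -0.785, 1.445]
force: [-0.3, -0.2, -5.3]
grip_width: 0.0638
grip_force: 50.0
```

Emit:
apply_moves(
  deltas=[
    [255,0,0,-0.1,0,0,0],
    [255,0,0,0,0,0,0],
  ],
)

```text
time_s: 29.05
ee_pos: [0.4832, 0.0029, 0.0304]
eef_rot: [-3.141, -0.785, 1.445]
force: [0.2, -0.1, -5.2]
grip_width: 0.0636
grip_force: 50.0
```

Emit:
apply_moves(
  deltas=[
    [255,0,0,-0.2,0,0,0],
    [255,0,0,0,0,0,0],
  ],
)

```text
time_s: 29.25
ee_pos: [0.483, 0.0029, 0.0281]
eef_rot: [-3.14, -0.785, 1.444]
force: [0.3, 0.1, -5.2]
grip_width: 0.0636
grip_force: 50.0
```

Emit:
apply_moves(
  deltas=[
    [255,0,0,-0.1,0,0,0],
    [255,0,0,0,0,0,0],
  ],
)

```text
time_s: 29.45
ee_pos: [0.4831, 0.003, 0.0271]
eef_rot: [-3.14, -0.785, 1.444]
force: [0.4, 0.9, -5.0]
grip_width: 0.0636
grip_force: 50.0
```

Emit:
apply_moves(
  deltas=[
    [255,0,0,-0.07,0,0,0],
    [255,0,0,0,0,0,0],
  ],
)

```text
time_s: 29.65
ee_pos: [0.4831, 0.003, 0.0265]
eef_rot: [-3.14, -0.785, 1.444]
force: [0.2, 0.4, -4.9]
grip_width: 0.064
grip_force: 50.0
```

Emit:
apply_moves(
  deltas=[
    [255,0,0,-0.07,0,0,0],
    [255,0,0,0,0,0,0],
  ],
)

```text
time_s: 29.85
ee_pos: [0.4831, 0.0029, 0.0258]
eef_rot: [-3.14, -0.785, 1.444]
force: [-0.9, -0.2, -5.5]
grip_width: 0.0639
grip_force: 50.0
```

Emit:
apply_moves(
  deltas=[
    [255,0,0,-0.07,0,0,0],
    [255,0,0,0,0,0,0],
  ],
)

```text
time_s: 30.05
ee_pos: [0.4832, 0.0029, 0.0257]
eef_rot: [-3.141, -0.786, 1.445]
force: [-5.0, -1.3, 5.4]
grip_width: 0.0634
grip_force: 50.0
```

Emit:
apply_moves(
  deltas=[
    [255,0,0,0.04,0,0,0],
    [255,0,0,0,0,0,0],
    [76,0,0,0,0,0,0],
    [50,0,0,0,0,0,0],
    [20,0,0,0,0,0,0],
    [0,0,0,0,0,0,0],
    [0,0,0,0,0,0,0],
  ],
)

```text
time_s: 30.75
ee_pos: [0.4831, 0.0029, 0.0256]
eef_rot: [-3.14, -0.785, 1.444]
force: [-0.1, 0.1, -0.2]
grip_width: 0.0929
grip_force: 0.0
```

Emit:
apply_moves(
  deltas=[
    [0,-0.1,-0.7,0.7,0,0,0],
    [0,-0.18,-1.4,1.4,0,0,0],
    [0,-0.3,-2.4,2.4,0,0,0],
    [0,-0.3,-2.4,2.4,0,0,0],
    [0,-0.3,-2.4,2.4,0,0,0],
    [0,-0.3,-2.4,2.4,0,0,0],
    [0,0,0,4,0,0,0],
    [0,0,0,4,0,0,0],
    [0,0,0,0,0,0,0],
  ],
)

```text
time_s: 31.65
ee_pos: [0.4691, -0.1154, 0.2274]
eef_rot: [3.133, -0.781, 1.451]
force: [0.2, 0.8, -0.5]
grip_width: 0.0935
grip_force: 0.0
```

```bash
python3 - <<'E'
from h import *
st()
C=np.array([.483,.006]); u=np.array([.125,.992]); v=np.array([.992,-.125])
for n in('scene','side','wrist'):
    if n=='wrist': im,K,P=wrist('w11')
    else:
        s=ctrl.camera(n); im,K,P=s['img'],s['K'],s['pose']
    hsv=cv2.cvtColor(im,cv2.COLOR_RGB2HSV)
    b=(hsv[...,1]>70)&((hsv[...,0]<20)|(hsv[...,0]>170))
    for z in(0.,.029):
        print(n,z,'pred corners',proj(K,P,[np.r_[C+i*.075*u+j*.032*v,z] for i in(-1,1) for j in(-1,1)]).round().tolist())
    n_,l,stt,ce=cv2.connectedComponentsWithStats(b.astype(np.uint8))
    p=proj(K,P,[np.r_[C,.029]])[0].astype(int)
    print([(*s_,) for s_,c in zip(stt[1:],ce[1:]) if s_[4]>80 and np.hypot(*(c-p))<40],[hsv[tuple(proj(K,P,[np.r_[C+d*u,.025]])[0].round().astype(int)[::-1])].tolist() for d in(-.045,-.02,0,.02,.045)])
E
```

```text
tcp [ 0.4691 -0.1154  0.2274] x [0.085 0.705 0.704] y [ 0.992 -0.126  0.006] z [ 0.093  0.698 -0.71 ] G [ 0.4697 -0.1112  0.2232] q [-0.64  0.33  1.66  0.66  1.59 -0.66] F [ 0.2  0.8 -0.5] 0.09346621252140064 0.0 31.65
scene 0.0 pred corners [[194.0, 215.0], [201.0, 232.0], [246.0, 201.0], [254.0, 217.0]]
scene 0.029 pred corners [[193.0, 207.0], [200.0, 224.0], [246.0, 194.0], [254.0, 210.0]]
[(np.int32(195), np.int32(195), np.int32(60), np.int32(36), np.int32(880))] [[90, 3, 174], [105, 3, 180], [110, 5, 168], [90, 4, 174], [90, 3, 174]]
side 0.0 pred corners [[282.0, 245.0], [298.0, 237.0], [253.0, 221.0], [269.0, 214.0]]
side 0.029 pred corners [[282.0, 238.0], [299.0, 230.0], [253.0, 213.0], [269.0, 207.0]]
[(np.int32(253), np.int32(208), np.int32(45), np.int32(36), np.int32(578))] [[14, 17, 166], [13, 13, 179], [17, 11, 169], [17, 13, 182], [13, 11, 170]]
wrist 0.0 pred corners [[229.0, 267.0], [275.0, 267.0], [233.0, 178.0], [271.0, 178.0]]
wrist 0.029 pred corners [[228.0, 261.0], [276.0, 261.0], [232.0, 167.0], [272.0, 167.0]]
[(np.int32(229), np.int32(168), np.int32(49), np.int32(99), np.int32(2645))] [[117, 12, 217], [114, 12, 216], [109, 15, 193], [108, 12, 208], [117, 11, 214]]
```

```bash
python3 -c "
from station import ctrl
print(ctrl.hand_in())"
```

```text
the job is handed in; nothing more can be done
None
```

The strip panel is framed, the back shut, and the closed frame turned over to lie flat with the window up; after the arm had released it and pulled clear, all three cameras put it within a few pixels of the predicted pose, and I handed the job in at about 32 s, with no verdict returned.

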